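# Index the drill jig to its next hole

## Task

The round table of the drill jig is locked by its spring plunger, the one with the red dished knob. With the fingertips, press that knob down to free the table, turn the table clockwise (seen from above) to the very next hole of the index ring, 30 degrees on, and let the plunger spring fully up into that hole so that the table is locked there. Only press and push: do not take the knob between the fingers, and leave the drill, the jar and everything else on the bench where they are.

Things in the scene. Friction and masses are not known exactly. Their poses are not given: they have to be found in the camera images.
- knob (a point): centre of the floor of the red dished plunger knob: the face to press, facing up. Knob 48 mm across; floor 38 mm across, rim 4 mm higher all round. The floor is 106 mm above the bench with the plunger up and sinks as it is pressed. The knob sits on a short arm of the turntable, 140 mm from the table's axis, and goes round with it. Things on the board beside its way are lower than the knob.
- plunger (a joint): travel of the plunger in m: 0 up (locked in a hole), grows as the knob is pressed, hard stop at 0.017. Spring: 5 N at 0, 11 N at 0.017. Its brass pin (16 mm, round nose) is clear of the hole from 0.0105 on. Let go between holes, it rides under the ring at about 0.0105 and springs up when a hole comes over it; it centres itself from up to 3 mm off.
- turntable (a joint): turn of the table in rad: 0 at the hole where it is locked at the start, grows clockwise seen from above; the next hole is at 0.5236 (30 degrees). Turning takes 1 to 2 N sideways at the knob once the pin is out. In a hole the pin leaves up to 0.01 rad of play and holds the table firmly. The table stays where it is left.
- table_axis (a point): point on the table's upright turning axis, 54 mm above the bench, at the height of the top of the fixed steel index ring. Round it stand a round hardwood blank turning with the table (184 mm across, top 97 mm above the bench) and a black clamp knob at the centre (top 125 mm).
- next_hole (a point): centre of the next hole, at the top of the fixed index ring, 54 mm above the bench: one of 12 holes, 18.5 mm across, on a circle of 140 mm radius round the axis, joined by a slot 10 mm wide. At the end the knob stands straight above this point.
- jig: the drill jig, bolted down: green round base 336 mm across on a plywood board 400 x 400 x 18 mm. Origin under the board's centre, on the table's axis; at the start the knob is on its -x side. On its +x side a green bracket 131 mm high carries the drill bush over the blank; a stand of drill bits (117 mm high) is in its +x, +y corner.
- dowel_jar: small open clear plastic jar of wooden dowel pins, 56 mm wide, 58 mm tall, standing in a corner of the jig's board; origin at the centre of its underside; z up. A bystander.
- setup_block: brass setup block, 45 x 25 x 20 mm, lying in another corner of the jig's board; origin at the centre of its underside. A bystander.
- glue_bottle: white glue bottle with an orange cap, 60 mm wide, 190 mm tall, standing on the bench; origin at the centre of its underside. A bystander.
- cordless_drill: grey and black cordless drill, 185 mm tall, standing on its battery on the bench, bit pointing along its own -x; origin at the centre of its underside. A bystander.
- spare_blank: loose round hardwood blank, 184 mm across, 28 mm thick, lying flat on the bench; origin at the centre of its underside. A bystander.
- mallet: wooden mallet lying on the bench, 310 mm long, head 75 mm high; origin under the centre of the head, handle along its own -x. A bystander.

How it is judged:
On the way:
1. the plunger is pressed clear of its hole while the table still stands at the old one (value of joint plunger above 0.007 m and value of joint turntable between -0.08 and 0.08 rad), for 0.05 s.
At the end, for the whole second after the job is handed in: the table stands still 30 degrees clockwise of its start (within 0.025 rad), the knob above the next hole (within 6 mm), the plunger fully up in that hole (joint under 3 mm), and every bystander within 15 mm of where it stood (value of joint turntable between 0.498599 and 0.548599 rad and value of joint plunger below 0.003 m and velocity of joint turntable between -0.03 and 0.03 rad/s and horizontal distance between knob and next_hole below 0.006 m and distance of each of dowel_jar, setup_block, glue_bottle, cordless_drill, spare_blank, mallet from where it was at the start of the episode below 0.015 m); the robot touches nothing.
It fails at once if a bystander is pushed, lifted or carried more than 15 mm from its place (distance of any of dowel_jar, setup_block, glue_bottle, cordless_drill, spare_blank, mallet from where it was at the start of the episode above 0.015 m).
It fails at once if the knob is taken between the fingers instead of pressed with their tips (horizontal distance between the grasp point and knob below 0.02 m and z of the grasp point in the frame of knob below 0.006 m).
It also fails if it takes over 38 s, if anything falls off the work surface, if the arm or the gripper's body presses on something with over 40 N, if the wrist force passes 120 N, or if a joint passes its speed limit or range.

## Robot

A 6-joint arm with a two-finger parallel gripper is mounted at the origin on the work surface. World frame = base frame: x ahead of the robot, y to its left, z up, the work surface at z = 0. Lengths are in m, angles in rad, forces in N, time in s.
With the tool pointing down it reaches from about 0.35 to 0.925 m from the base axis. Payload 6.4 kg.
Tool frame: the origin (TCP) lies on the mounting face of the last link; the fingertips stand 173 mm ahead of it and the grasp point (between the pads) lies 155 mm ahead of it; z points along the fingers, y is the direction in which the jaws open and shut (so a half turn about z gives the same grasp; the last joint's range is limited). The gripper opens to 85 mm and grips with 20 to 120 N. Pads are 22 mm wide; open, the fingers measure 114 mm over their backs; the gripper's body (76 mm by 85 mm) begins 54 mm behind the grasp point. The pads swing forward as they close: fully open they stand 13 mm farther back than shut.
Start: joints at [1.099, 0.245, 1.558, -0, 1.339, -0.174], TCP at [0.191, 0.621, 0.405] pointing down, gripper open.
Joint ranges: [-3.13, 3.13], [-1.02, 2.26], [0.13, 2.54], [-0.95, 4.09], [0.21, 2.88], [-2.74, 2.74]. Speed limits (rad/s): [2.57, 2.57, 3.14, 3.14, 3.14, 3.14].

## Interface

Orientations are given as a rotation vector (axis times angle).
In Python, from rig import ctrl gives the robot as it stands.
- The arm moves only by the tool drive_tool, never from a script. Its argument "plan" is a list of rows, each a list of 7 numbers: the turn, a rotation vector about the world's x, y, z in units of 6 degrees (1.0 is 6 degrees), then the shift along the world's x, y, z in mm, then the finger opening in mm, from 0 to 85.4. In form: [[rx, ry, rz, x, y, z, jaw], ...]. A call has 1 to 10 rows; each row is the pose to reach, as a shift and turn from the pose commanded when the call began; what a row does not reach only later rows make up. A row lasts 1/8 s, in which the tool goes at most 62.5 mm and 10.7 degrees, less where a joint would pass 70% of its speed; a pose out of reach is approached as far as the arm can. A call with a gripper value outside its range is refused whole. The fingers move at their own pace and stop on an object; the grip force is fixed at half the most. Time passes only in rows, so rows that repeat a pose let the fingers close. It gives the time, the measured TCP pose, the force and the opening at its end, in the units of the state.
- ctrl.get_obs(): the state, without advancing time (a new reading comes with each control period).
- ctrl.get_image(name): name is "scene" or "side" or "wrist"; returns (picture, depth): 420x560x3 uint8, red, green, blue; 420x560 float32, m along the optical axis (not along the pixel's ray), 0 where there is no reading.
- ctrl.calibration(name): a dict with "vfov" (degrees; the focal length in pixels is half the picture's height over the tangent of half this angle, whatever the lens; pixels are square), "cx", "cy" (the principal point, pixels), "k1" (the pictures are not rectified: a ray, as slopes to the right and down, at radius r is drawn at 1 + k1 r^2 times it, then the intrinsics apply), "view" (4x4, takes a point from world to camera coordinates); the wrist camera has in their place "mount" (4x4, takes a point from camera to tool coordinates, whose origin is the TCP and whose axes are the flange's). Camera axes: x right, y down, z forward; pixel columns grow to the right and rows downward; lengths in m; the calibration is good to about 2 mm. A picture is of the moment at which its call begins: read the wrist's pose just before it. calibration takes no time and is no camera call.
- ctrl.job_done(): hands the job in, once; it reports no verdict.
The state is a dict: "t": time; "joint_pos": joint angles; "qvel": joint speeds; "joint_efforts": joint torques, N m; "tcp_pos": TCP position; "tool_rot": TCP orientation; "force": force on the tool from outside, world axes, zero at the start; "moment": the same for the moment, N m; "gripper_width": opening from 0.0 (shut) to 1.0 (fully open).
Only numpy, scipy, OpenCV 4.12 (cv2) and the standard library are available. Lean on these libraries where they do the work, as an engineer would, in place of code of your own. Each camera call takes 0.05 s, during which the arm holds its last target.

## Working session

There is one attempt and no reset: what is moved stays moved. The work goes in short steps, Python scripts to look and compute and a tool call to move; the robot and the scene stay as the last step left them, time stands still between calls to the robot, and variables do not carry over. Pictures are saved under pics/ and viewed, and the job is handed in when it is done.

Besides the shell and the picture viewer there is one more tool, called after "Call:" as a command line: name --pt "numbers of a row" for each row, then --argument value for the rest. drive_tool: Moves the arm, as the interface text tells. Its arguments: {"type":"object","properties":{"plan":{"type":"array"}},"required":["plan"]}

```bash
mkdir -p pics; ls; cat > h.py <<'E'
import numpy as np,cv2
from rig import ctrl
def snap(n,f):
    o=ctrl.get_obs(); im,d=ctrl.get_image(n); cv2.imwrite('pics/'+f+'.png',im[:,:,::-1]); np.savez('pics/'+f+'.npz',im=im,d=d,p=o['tcp_pos'],r=o['tool_rot']); return o,im,d
def world(n,f):
    z=np.load('pics/'+f+'.npz'); d=z['d']; c=ctrl.calibration(n)
    F=210/np.tan(np.radians(c['vfov'])/2)
    v,u=np.mgrid[0:420,0:560]; pts=np.stack([u,v],-1).reshape(-1,1,2).astype(float)
    K=np.array([[F,0,c['cx']],[0,F,c['cy']],[0,0,1]])
    s=cv2.undistortPoints(pts,K,np.array([c['k1'],0,0,0.])).reshape(420,560,2)
    P=np.dstack([s*d[...,None],d])
    if 'view' in c: M=np.linalg.inv(np.array(c['view']))
    else:
        T=np.eye(4);T[:3,:3]=cv2.Rodrigues(np.array(z['r'],float))[0];T[:3,3]=z['p'];M=T@np.array(c['mount'])
    W=P@M[:3,:3].T+M[:3,3]; W[d==0]=np.nan
    return z['im'],W
E
python3 - <<'E'
from h import *
for n in('scene','side','wrist'):
    o,_,_=snap(n,n+'0')
print(o); print({n:(ctrl.calibration(n)['vfov'],ctrl.calibration(n)['k1']) for n in('scene','side','wrist')})
E
```

```text
pics
{'t': 0.1, 'joint_pos': array([ 1.09887007e+00,  2.45787155e-01,  1.55891313e+00,  8.37562825e-05,
        1.33867555e+00, -1.74125109e-01]), 'qvel': array([-0.00139174, -0.00159491, -0.00278981,  0.00075434, -0.00098263,
        0.00018578]), 'joint_efforts': array([ 2.26296092e-04, -4.30673540e+01, -3.27127934e+01, -2.13511262e-04,
        2.87406838e-03,  9.58484833e-06]), 'tcp_pos': array([0.19063367, 0.62120796, 0.40365148]), 'tool_rot': array([-4.65992731e-01, -3.10618844e+00,  2.61496636e-03]), 'force': array([-0.95836211, -0.14667775, -0.78765475]), 'moment': array([-0.01895253, -0.02880124, -0.01489811]), 'gripper_width': 0.9976737051019647}
{'scene': (44.55608016791069, -0.12124971909605944), 'side': (56.88385569676951, -0.027132694473214893), 'wrist': (62.4844958684055, -0.04865721881664827)}
```

View pics/scene0.png

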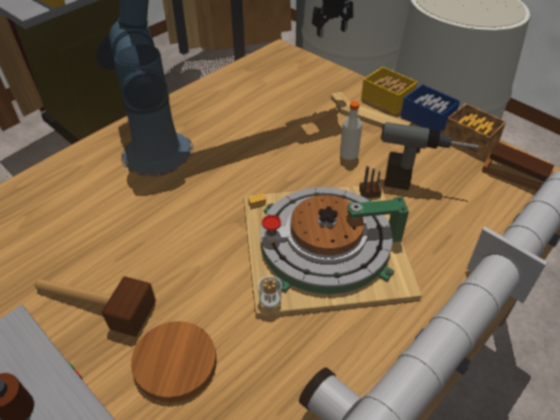

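View pics/side0.png

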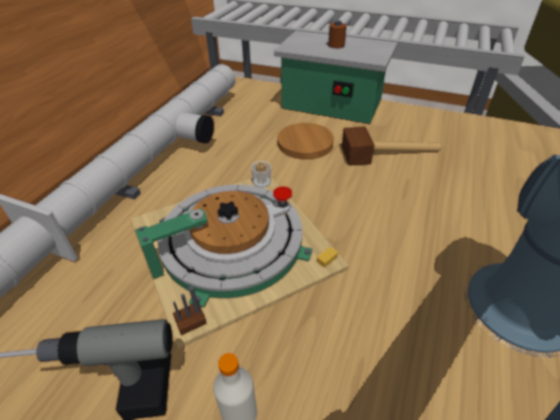

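View pics/wrist0.png

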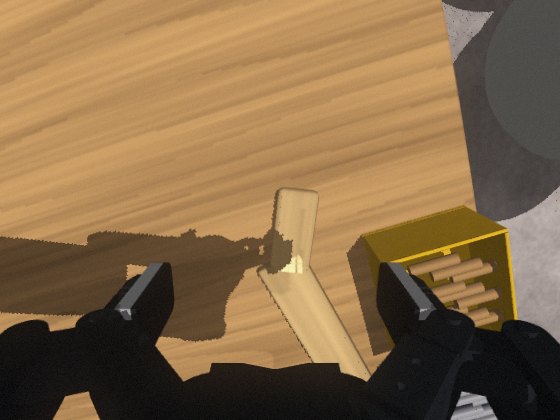

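The scene view shows the red knob at about (271,223) and the side view shows it at about (283,194). The jar is near (270,292) and the clamp knob near (327,214) in the scene view. Next I'll measure these points.

```bash
python3 - <<'E'
from h import *
from scipy.optimize import least_squares
for n in('scene','side'):
    im,W=world(n,n+'0'); I=im.astype(int)
    m=(I[...,0]>130)&(I[...,1]<50)&(I[...,2]<60)&(W[...,2]<.2)&(W[...,2]>.08)
    p=W[m]; print(n,'knob',m.sum(),p.mean(0),p.min(0),p.max(0))
    # blank top plane z~0.097 
    k=np.median(p,0)
    R=np.linalg.norm(W[...,:2]-k[:2],axis=-1)
    b=(abs(W[...,2]-.097)<.004)&(R<.3)&(R>.035)&(I[...,0]-I[...,2]>40)
    q=W[b]; print('blank',b.sum(),np.median(q,0),(q.min(0)+q.max(0))/2,np.ptp(q,axis=0))
    c=cv2.minEnclosingCircle(q[:,:2].astype(np.float32)); print(c)
    h=(abs(W[...,2]-.122)<.006)&(np.linalg.norm(W[...,:2]-c[0],axis=-1)<.03); print('clamp',h.sum(),W[h].mean(0))
    g=(W[...,2]>.045)&(W[...,2]<.065)&(R<.4); g&=abs(np.linalg.norm(W[...,:2]-c[0],axis=-1)-.14)<.05; q=W[g];print('ring z',g.sum(),np.median(q[:,2]),q.min(0),q.max(0))
    A=np.array(c[0]); print('dist',np.linalg.norm(A-k[:2]))
im,W=world('scene','scene0')
for nm,u,v in(('jar',270,292),('block',257,200),('bracket',378,208),('bits',371,180)): print(nm,W[v,u])
E
```

```text
scene knob 171 [ 0.55440903 -0.04267032  0.10635555] [ 0.53363168 -0.06893269  0.10102736] [ 0.57762212 -0.02225103  0.1153119 ]
blank 2427 [0.64449723 0.05048005 0.096427  ] [0.64413274 0.06528658 0.09699384] [0.18267211 0.18387279 0.00794932]
((0.643750011920929, 0.06544255465269089), 0.09368336945772171)
clamp 192 [0.6447468  0.0630603  0.12272591]
ring z 5017 0.05307597123097729 [ 0.47385276 -0.10412979  0.04500554] [0.8137295  0.23507496 0.06498493]
dist 0.1402484352709194
side knob 179 [ 0.55179716 -0.04340255  0.10744546] [ 0.52827476 -0.59621158  0.10394704] [ 0.57167357 -0.01559928  0.13008274]
blank 2861 [0.6230487  0.07499502 0.09746895] [0.63920352 0.06819642 0.09688896] [0.18250298 0.18387289 0.00777422]
((0.6404793858528137, 0.06796132773160934), 0.09352735430002213)
clamp 231 [0.63765316 0.07049572 0.12357271]
ring z 5881 0.05427443909762808 [ 0.47177226 -0.10228377  0.04504576] [0.8091691  0.23631257 0.06498285]
dist 0.14059616372296424
jar [ 0.67707378 -0.17288295  0.06491617]
block [0.41948873 0.03858178 0.03560798]
bracket [0.72945426 0.15529882 0.1324192 ]
bits [0.61755854 0.29159178 0.06683303]
```

Call:
drive_tool --pt "0 0 0 25 -46 10 85" --pt "0 0 0 50 -92 20 60" --pt "0 0 0 75 -138 20 40" --pt "0 0 0 100 -184 20 20" --pt "0 0 0 125 -230 20 0" --pt "0 0 0 150 -276 20 0" --pt "0 0 0 175 -322 20 0" --pt "0 0 0 200 -368 20 0" --pt "0 0 0 225 -414 20 0" --pt "0 0 0 250 -460 20 0"

```text
t: 1.4
tcp_pos: [0.4411, 0.1598, 0.4246]
tool_rot: [0.466, 3.107, 0.0]
force: [0.6, -0.0, 0.0]
gripper_width: -0.001
```

Call:
drive_tool --pt "0 0 0 25 -46 0 0" --pt "0 0 0 50 -92 0 0" --pt "0 0 0 75 -138 -20 0" --pt "0 0 0 100 -184 -30 0" --pt "0 0 0 112 -203 -50 0" --pt "0 0 0 112 -203 -60 0" --pt "0 0 0 112 -203 -60 0" --pt "0 0 0 112 -203 -60 0"

```text
t: 2.4
tcp_pos: [0.5526, -0.0407, 0.3654]
tool_rot: [0.464, 3.106, -0.0]
force: [0.1, -0.2, -0.1]
gripper_width: 0.002
```

```bash
python3 - <<'E'
from h import *
for n in('scene','side','wrist'):
    o,_,_=snap(n,n+'1')
print(o['t'],o['tcp_pos'],o['tool_rot'],o['force'],o['joint_pos'])
im,W=world('wrist','wrist1'); I=im.astype(int)
m=(I[...,0]>130)&(I[...,1]<50)&(I[...,2]<60)&(W[...,2]<.2)&(W[...,2]>.08)
p=W[m]
if len(p): print(m.sum(),p.mean(0),p.min(0),p.max(0),cv2.minEnclosingCircle(p[:,:2].astype(np.float32)))
E
```

```text
2.5 [ 0.55266263 -0.04084373  0.36569803] [ 4.63933342e-01  3.10549248e+00 -3.25006279e-04] [-0.16832754  0.2213094  -0.81768282] [-2.78382040e-01  6.05067197e-02  1.83852936e+00  7.57350475e-06
  1.24090597e+00 -1.55259177e+00]
800 [ 0.55601891 -0.05320788  0.10906356] [ 0.53194509 -0.06472635  0.10499122] [ 0.57569378 -0.02335014  0.11315663] ((0.5532594919204712, -0.044440630823373795), 0.022742751985788345)
```

View pics/wrist1.png

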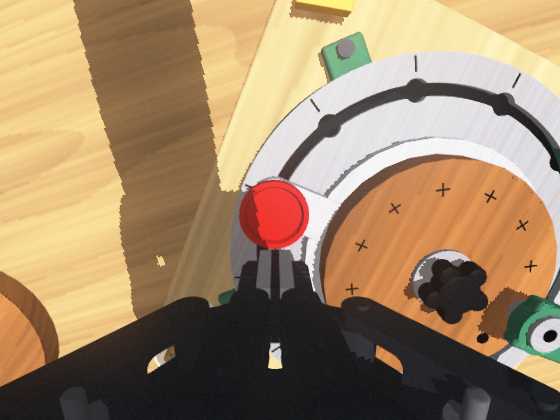

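View pics/side1.png

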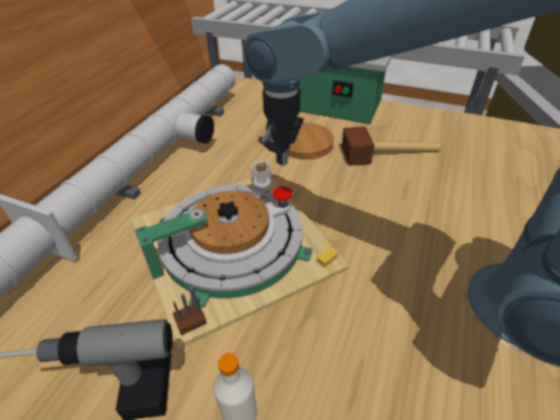

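The wrist view shows the whole knob at about (274,215) and the next hole at about (330,125). Now I'll get a refined fix from this view.

```bash
python3 - <<'E'
from h import *
im,W=world('wrist','wrist1'); hsv=cv2.cvtColor(im,cv2.COLOR_RGB2HSV)
m=(((hsv[...,0]<6)|(hsv[...,0]>172))&(hsv[...,1]>200)&(hsv[...,2]>60)).astype(np.uint8)
n,l,s,c=cv2.connectedComponentsWithStats(m); i=1+s[1:,4].argmax(); print(s[i],c[i])
k=l==i; p=W[k]; r=p[p[:,2]>.1075]; print('rim',len(r),cv2.minEnclosingCircle(r[:,:2].astype(np.float32)),np.percentile(p[:,2],[5,25,50,75,95]))
C=ctrl.calibration('wrist');z=np.load('pics/wrist1.npz')
T=np.eye(4);T[:3,:3]=cv2.Rodrigues(z['r'].astype(float))[0];T[:3,3]=z['p'];M=T@np.array(C['mount'])
F=210/np.tan(np.radians(C['vfov'])/2);K=np.array([[F,0,C['cx']],[0,F,C['cy']],[0,0,1]])
def ray(u,v,h):
    x=cv2.undistortPoints(np.array([[[u,v]]],float),K,np.array([C['k1'],0,0,0.]))[0,0]
    d=M[:3,:3]@np.r_[x,1]; return M[:3,3]+d*(h-M[2,3])/d[2]
print('knob',ray(274,215,.109))
print('holes',[ray(u,v,.054)[:2].round(4) for u,v in((330,125),(417,91),(503,104))])
b=(abs(W[...,2]-.097)<.003)&(hsv[...,1]>80)&(np.linalg.norm(W[...,:2]-[.642,.067],axis=-1)<.1)
print('blank',cv2.minEnclosingCircle(W[b][:,:2].astype(np.float32)))
f=(W[...,2]<.25)&(W[...,2]>.15)
print('fingers',f.sum(),W[f].min(0),W[f].max(0))
E
```

```text
[254 198  42  50 960] [271.45       227.56666667]
rim 432 ((0.5569247007369995, -0.04197484254837036), 0.019815757870674133) [nan nan nan nan nan]
knob [ 0.55335108 -0.04116083  0.109     ]
holes [array([0.511 , 0.0183]), array([0.5053, 0.0905]), array([0.5344, 0.1562])]
blank ((0.6420444846153259, 0.06639039516448975), 0.09204614162445068)
fingers 10081 [ 0.52956832 -0.07974111  0.19682119] [ 5.71412971e-01 -5.47474554e-04  2.49999419e-01]
```

```bash
python3 - <<'E'
import cv2
a=cv2.imread('pics/wrist1.png')[160:320,190:380]; cv2.imwrite('pics/c1.png',cv2.resize(a,None,fx=4,fy=3.7,interpolation=2))
E
```

```text
(no output)
```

View pics/c1.png

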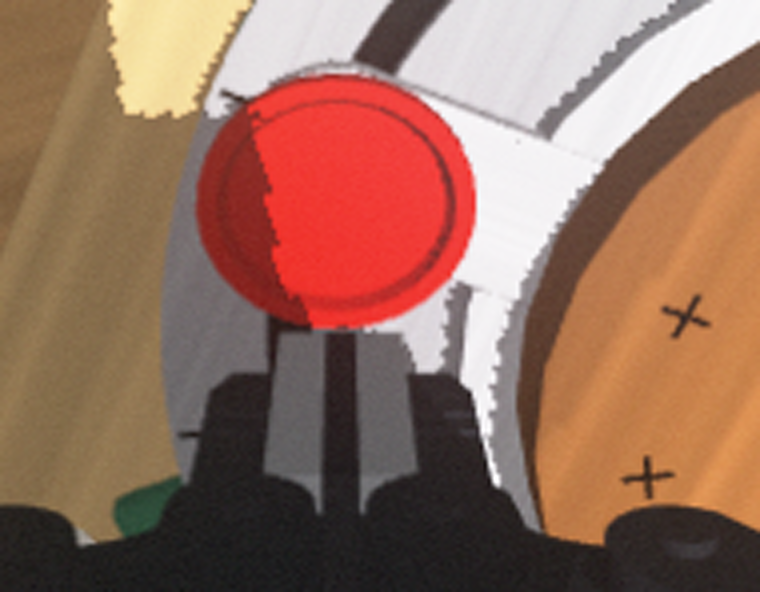

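Call:
drive_tool --pt "0 0 0 0.7 -0.7 -30 0" --pt "0 0 0 0.7 -0.7 -60 0" --pt "0 0 0 0.7 -0.7 -76 0" --pt "0 0 0 0.7 -0.7 -82 0" --pt "0 0 0 0.7 -0.7 -88 0" --pt "0 0 0 0.7 -0.7 -92 0" --pt "0 0 0 0.7 -0.7 -96 0" --pt "0 0 0 0.7 -0.7 -100 0" --pt "0 0 0 0.7 -0.7 -101 0" --pt "0 0 0 0.7 -0.7 -101 0"

```text
t: 3.8
tcp_pos: [0.5544, -0.0428, 0.266]
tool_rot: [0.465, 3.103, -0.002]
force: [-2.4, -0.1, 8.0]
gripper_width: 0.002
```

```bash
python3 - <<'E'
from h import *
for n in('side','wrist'):
    o,_,_=snap(n,n+'2')
print(o['t'],o['tcp_pos'],o['tool_rot'],o['force'])
E
```

```text
3.85 [ 0.55446814 -0.04275938  0.26609003] [ 4.65050550e-01  3.10318873e+00 -1.97139904e-03] [-2.80517102 -1.37530308  8.74459486]
```

View pics/wrist2.png

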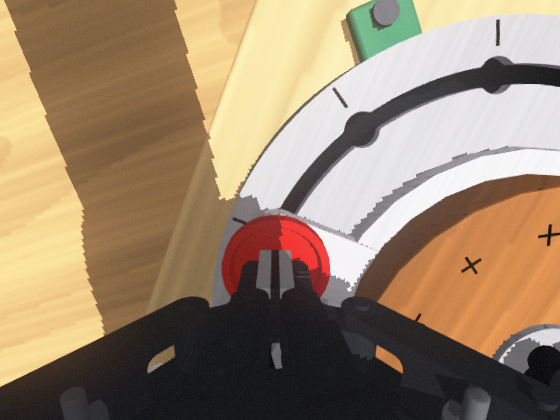

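Call:
drive_tool --pt "0 0 0 0 0 -1.5 0" --pt "0 0 0 0 0 -1.5 0" --pt "0 0 -0.5 -5.5 4.8 -1.5 0" --pt "0 0 -1 -10.8 9.9 -1.5 0" --pt "0 0 -1.5 -15.8 15.3 -1.5 0" --pt "0 0 -2 -20.5 20.9 -1.5 0" --pt "0 0 -2.5 -24.9 26.7 -1.5 0" --pt "0 0 -3 -29 32.8 -1.5 0" --pt "0 0 -3.5 -32.8 39.1 -1.5 0" --pt "0 0 -3.5 -32.8 39.1 -1.5 0"

```text
t: 5.15
tcp_pos: [0.5212, -0.0034, 0.2643]
tool_rot: [1.023, 2.968, -0.001]
force: [-3.2, -1.5, 8.7]
gripper_width: -0.001
```

```bash
cat > m.py <<'E'
from h import *
import sys
t=sys.argv[1]
for n in('scene','side','wrist'):
    o,_,_=snap(n,n+t)
print(o['t'],o['tcp_pos'],o['tool_rot'],o['force'])
for n in('scene','side','wrist'):
    im,W=world(n,n+t); hsv=cv2.cvtColor(im,cv2.COLOR_RGB2HSV)
    m=((hsv[...,0]<5)|(hsv[...,0]>172))&(hsv[...,1]>200)&(hsv[...,2]>60)&(np.linalg.norm(W[...,:2]-[.642,.067],axis=-1)<.2)&(W[...,2]>.07)
    p=W[m]
    if len(p)>10: print(n,len(p),'knob circle',cv2.minEnclosingCircle(p[:,:2].astype(np.float32)),'z',np.percentile(p[:,2],[10,50,90]).round(4))
E
python3 m.py 3
```

```text
5.25 [ 0.52130785 -0.00352359  0.26430897] [ 1.02297604e+00  2.96786922e+00 -1.28312794e-03] [-3.28322755 -1.21075557  9.46943543]
scene 14 knob circle ((0.531099796295166, 0.008229541592299938), 0.009286010637879372) z [0.0885 0.0915 0.0944]
side 98 knob circle ((0.5176790356636047, 0.0012924583861604333), 0.02237732522189617) z [0.0909 0.0928 0.096 ]
wrist 1679 knob circle ((0.5203441381454468, -0.002617407124489546), 0.023736029863357544) z [0.0914 0.0924 0.0961]
```

View pics/wrist3.png

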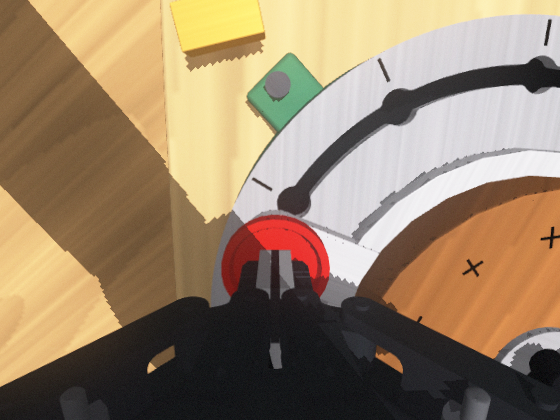

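View pics/scene3.png

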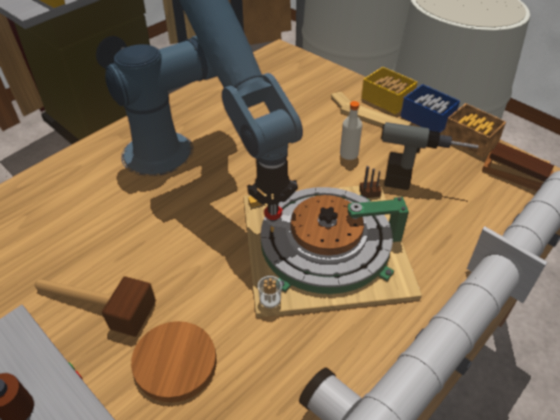

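The table followed with no slip, and there are about 9° left. I'll push on to 30° and ease off partway to see whether the pin enters the hole.

Call:
drive_tool --pt "0 0 -0.5 -3.4 6.5 0 0" --pt "0 0 -1 -6.5 13.1 0 0" --pt "0 0 -1.5 -9.3 19.9 0 0" --pt "0 0 -1.5 -9.3 19.9 0 0" --pt "0 0 -1.5 -9.3 19.9 0 0" --pt "0 0 -1.5 -9.3 19.9 2.5 0" --pt "0 0 -1.5 -9.3 19.9 5 0" --pt "0 0 -1.5 -9.3 19.9 7.5 0" --pt "0 0 -1.5 -9.3 19.9 9 0" --pt "0 0 -1.5 -9.3 19.9 9 0"

```text
t: 6.55
tcp_pos: [0.5118, 0.0165, 0.2728]
tool_rot: [1.253, 2.879, -0.0]
force: [-2.9, -1.0, 6.3]
gripper_width: -0.0
```

```bash
python3 m.py 4
```

```text
6.65 [0.51185037 0.01649197 0.27277709] [ 1.25331467e+00  2.87863453e+00 -1.95783279e-04] [-2.64518467 -1.29756352  6.64897316]
scene 15 knob circle ((0.5240066051483154, 0.02687174081802368), 0.010679827071726322) z [0.0973 0.0992 0.1025]
side 107 knob circle ((0.5090475082397461, 0.02165442518889904), 0.023002663627266884) z [0.0991 0.1012 0.1042]
wrist 1920 knob circle ((0.5111075043678284, 0.017585894092917442), 0.023822853341698647) z [0.0998 0.1008 0.1046]
```

View pics/wrist4.png

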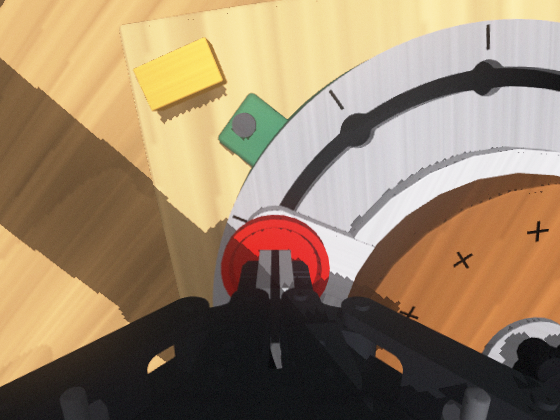

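The knob floor has risen to about 0.100 m, and the force is still 6.6 N, so the pin is in the hole. Next I'll lift straight off.

Call:
drive_tool --pt "0 0 0 0 0 3 0" --pt "0 0 0 0 0 6 0" --pt "0 0 0 0 0 10 0" --pt "0 0 0 0 0 30 0" --pt "0 0 0 0 0 60 0" --pt "0 0 0 0 0 92 0" --pt "0 0 0 0 0 92 0" --pt "0 0 0 0 0 92 0"

```text
t: 7.7
tcp_pos: [0.5109, 0.0168, 0.362]
tool_rot: [-1.254, -2.879, 0.0]
force: [-0.3, -0.2, -0.9]
gripper_width: 0.002
```

```bash
python3 m.py 5; python3 - <<'E'
from h import *
for n in('scene','side'):
    a=cv2.imread(f'pics/{n}0.png').astype(int);b=cv2.imread(f'pics/{n}5.png').astype(int); print(n,abs(a-b).sum(2).mean())
E
```

```text
7.8 [0.5108293  0.01679508 0.36144392] [-1.25316245e+00 -2.87762668e+00  9.12158583e-04] [-0.41502844 -0.43613284 -0.27888098]
scene 146 knob circle ((0.5139448046684265, 0.015815095975995064), 0.022885337471961975) z [0.1032 0.1057 0.1087]
side 230 knob circle ((0.5087680816650391, 0.020173147320747375), 0.0238997433334589) z [0.1056 0.1071 0.1107]
wrist 1586 knob circle ((0.5112282037734985, 0.017611686140298843), 0.02347254380583763) z [0.1064 0.1073 0.1106]
scene 43.78095238095238
side 50.58343537414966
```

View pics/wrist5.png

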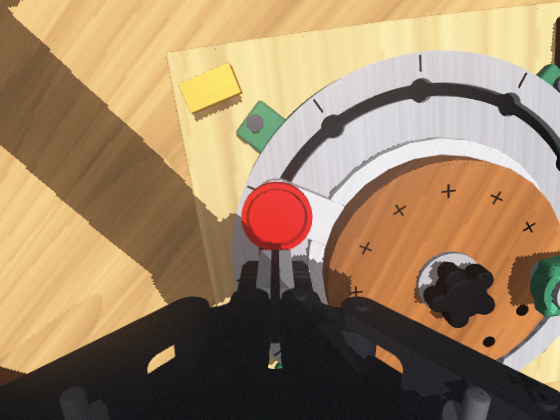

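View pics/side5.png

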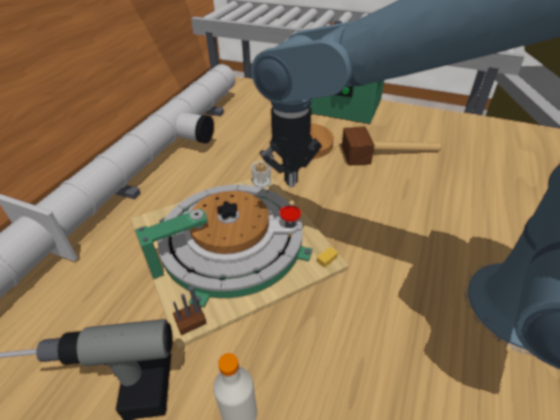

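The knob is at (0.5112, 0.0176), within about 1 mm of the predicted next hole. Its floor is back at 0.107 m, so the plunger is up. The gripper is clear and the bystanders haven't moved, so I'm handing in.

```bash
python3 -c "
from rig import ctrl
print(ctrl.job_done())"
```

```text
the job is handed in; nothing more can be done
None
```

The table is turned 30° clockwise and locked in the next hole, and the job is handed in; no verdict was reported. I pressed the knob about 13–14 mm with the closed fingertips, swung it round the arc without gripping it, eased off over the hole and lifted straight away. It took about 7.8 s of the 38 s allowed.

**Last checks:**
- **Position:** The wrist camera puts the knob at (0.511, 0.018), about 1 mm from the hole position I measured before the move.
- **Plunger:** The knob floor reads about 0.107 m. That is its starting height, so the plunger is fully up.
- **Contact:** The force reading is back to noise, and the tool is about 80 mm above the knob.
- **Bystanders:** By eye, all the bystanders look unmoved in the last side view and the block in the last wrist view. I did not measure their positions.

**Disagreements:** The scene and side cameras put the knob 3–4 mm from the wrist fix, in opposite directions. They differed from each other by about 3 mm at the start too, which is near their calibration error. While the knob was pressed, the force read slightly low for the depth, about 8.5 N where I expected about 9.5 N, which is within the sensor noise. The knob height seen by the camera matched the depth.

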